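Check-weigh a packet with flat weights on the counter balance

ROBOT

A 7-joint arm with a two-finger parallel gripper is mounted at the origin on the work surface. World frame = base frame: x ahead of the robot, y to its left, z up, the work surface at z = 0. Lengths are in m, angles in rad, forces in N, time in s.
With the tool pointing down it reaches from about 0.4 to 0.85 m from the base axis. Payload 10.4 kg.
Tool frame: the origin (TCP) lies at the very end of the fingers, on their centre line; the grasp point (between the pads) lies 19 mm behind it; z points along the fingers, y is the direction in which the jaws open and shut (so a half turn about z gives the same grasp; the last joint's range is limited). The gripper opens to 87 mm and grips with 3 to 60 N. Pads are 19 mm wide; open, the fingers measure 117 mm over their backs; the gripper's body (75 mm by 190 mm) begins 51 mm behind the grasp point.
Start: joints at [1.27, 0.332, -0.065, 1.46, 0.022, 1.35, -0.088], TCP at [0.171, -0.601, 0.223] pointing down, gripper open.
Joint ranges: [-2.6, 2.6], [-0.5, 2.12], [-1.47, 1.34], [0.16, 2.42], [-1.27, 4.41], [0.06, 2.06], [-2.6, 2.6]. Speed limits (rad/s): [2.22, 2.22, 2.79, 2.79, 3.14, 3.14, 3.14].

INTERFACE

Orientations are given as a unit quaternion [x, y, z, w].
In Python, from bench import r, eyes, job gives the robot as it stands. The module is installed in compiled form; this text tells all that it offers.
- The arm moves only by the tool play_rows, never from a script. Its argument "motion" is a list of rows, each a list of 7 numbers: the shift along the tool's x, y, z as a fraction of full scale, then the turn, a rotation vector about the tool's x, y, z as a fraction of full scale, then the opening in per cent of the stroke, from 0 (shut) to 100 (fully open). A call has 1 to 5 rows; each row is the pose to reach, as a shift and turn from the pose commanded when the call began, along the tool's axes at that moment; what a row does not reach only later rows make up. Full scale, the value 1, is 0.2 m for a shift and 90 degrees for a turn. A row lasts 1/8 s, in which the tool goes at most 62.5 mm and 10.7 degrees, less where a joint would pass 70% of its speed; a pose out of reach is approached as far as the arm can. A call with a number of a shift or a turn outside -1 to 1 is refused whole. A call with a gripper value outside its range is refused whole. The fingers move at their own pace and stop on an object; "squeeze" is the grip in N (left out, the last holds). Time passes only in rows, so rows that repeat a pose let the fingers close. It gives the time, the measured TCP pose, the force and the opening at its end, in the units of the state.
- r.read_state(): the state, without advancing time (a new reading comes with each control period).
- eyes.camera(name): name is "scene" or "side" or "wrist"; returns a dict with "image" (420x560x3 uint8, red, green, blue), "mtx" (3x3 intrinsics, pixels), "R" (3x3) and "t" (3): a world point X has camera coordinates R X + t. Camera axes: x right, y down, z forward; pixel columns grow to the right and rows downward; lengths in m; the calibration is good to about 2 mm. A picture is of the moment at which its call begins. There is no depth.
- job.close_job(): hands the job in, once; it reports no verdict.
Trained networks look in a picture, given as the dict that the camera call returned (one of the last four; its "shot" number tells which), for a name from the list of things; names that differ only in an ending like _2 or _b are one class to them, and where a whole thing is asked for, a point or a joint stands for the part that bears it (a point fixed in the world has none). Each returns a list of dicts, best first, with "p" (0 to 1); they miss things now and then, are a little off and sometimes report something else, mostly with a low value. They report only what shows in the picture. A call takes as long as a camera call. They do not tell look-alikes from the thing itself.
- eyes.regions_of(picture, label): "region" (420x560 bool, what is visible of it) and "xy" ([column, row] in pixels, amid what is visible of it).
- eyes.landmark_of(picture, label): "xy" ([column, row] in pixels: a listed point, or the origin of a listed thing).
The state is a dict: "time": time; "joint_positions": joint angles; "joint_vel": joint speeds; "joint_torque": joint torques, N m; "ee_pos": TCP position; "eef_rot": TCP orientation; "ft_force": force on the tool from outside, world axes, zero at the start; "torque": the same for the moment, N m; "width": finger opening in m.
Only numpy, scipy, OpenCV 4.12 (cv2) and the standard library are available. Lean on these libraries where they do the work, as an engineer would, in place of code of your own. Each camera call takes 0.05 s, during which the arm holds its last target. There are 200 camera calls.

TASK

Check the 150 g packet of cured meat that lies in one pan of the counter balance: pick the right two flat steel weights out of the sloping tray under the glass shelf and set them gently on the empty pan, so that the beam comes level. Leave the weight you do not need in the tray, the packet in its pan, and the jar between tray and balance undisturbed.

Things in the scene. Friction and masses are not known exactly. Their poses are not given: they have to be found in the camera images.
- w100_center (a point): round flat steel disc weight, 100 g, 52 mm diameter, 6 mm thick (the largest of the three), at rest on the sloping board of the tray, its flat faces parallel to the slope. This point is its centre, half-way through its thickness; its z axis is the disc's axis
- w50_center (a point): round flat steel disc weight, 50 g, 37 mm diameter, 6 mm thick (the middle-sized of the three), at rest on the sloping board of the tray, its flat faces parallel to the slope. This point is its centre, half-way through its thickness; its z axis is the disc's axis
- w20_center (a point): round flat steel disc weight, 20 g, 24 mm diameter, 6 mm thick (the smallest of the three; not needed), at rest on the sloping board of the tray, its flat faces parallel to the slope. This point is its centre, half-way through its thickness; its z axis is the disc's axis
- tray: Fixed tray, 130 x 320 mm. Origin under it on the counter, x from its front (robot's side) to its back, y along its width, z up. A flat cork board 300 mm wide, 100 mm long rises towards +x at 30 degrees; its upper surface passes 50 mm above the origin. The weights lie on it in a row along y at x = 0, about 95 mm apart, in any order. A 7 mm lip on its lower edge is 23 mm from the largest disc.
- shelf_front (a point): Middle of the lower front edge of the tray's 6 mm glass shelf, 146 mm above the counter. The shelf runs 95 mm back (+x of the tray) from here, 320 mm wide, on posts at its ends, with two small jars on it (up to 225 mm above the counter). It overhangs the upper part of the row: a gripper pointing straight down hits it. Come from the robot's side, square to the slope, tilted about 30 degrees.
- balance: Fixed two-pan balance. Origin under its middle on the counter, x away from the robot, y along the beam, z up. Grey base 110 x 270 mm. The beam pivots 66 mm above the counter; on each end, 115 mm from the middle, a flat round rimless steel pan, 140 mm diameter, stays level at all beam angles. The pan at +y holds the packet, the one at -y is empty. A small pointer between them is 106 mm high.
- beam (a joint): Beam angle, rad, 0 = level. Positive: the packet's pan (+y) is up; negative: the packet's pan is down. Range -0.12 to 0.12; it starts at about -0.12 and stays there until nearly enough weight is in the empty pan. A load difference of 20 g between the pans gives 0.08 rad. Settles within about 1 s.
- pan_empty_top (a point): Centre of the upper surface of the empty pan: 105 mm above the counter when level, 119 mm while the packet outweighs it. Moves up and down with the beam; pushing the pan down takes less than 2 N until it reaches its stop 28 mm lower.
- pan_goods_top (a point): Centre of the upper surface of the pan that holds the packet: 105 mm above the counter when level, 91 mm while the packet outweighs the other pan.
- packet_center (a point): Vacuum-packed slab of cured meat, 92 x 74 x 23 mm, 150 g (within 2 g), lying flat on the pan at the balance's +y end. This point is its centre, 12 mm above its underside.
- jar_mid: Loose closed glass jar with a red cap, 60 mm diameter, 85 mm tall, between the tray and the balance. Origin at the centre of its underside. A bystander, to be left standing where it is.
Mind the look-alikes: they are no part of the job. What is shaped like the part that bears w100_center but green or turquoise is not meant.

How it is judged:
On the way:
1. one of the two right weights lies on the empty pan, let go (((horizontal distance between w100_center and pan_empty_top below 0.07 m and z of w100_center in the frame of pan_empty_top between 0 and 0.02 m and contact force between w100 and the fingers below 0.05 N) or (horizontal distance between w50_center and pan_empty_top below 0.07 m and z of w50_center in the frame of pan_empty_top between 0 and 0.02 m and contact force between w50 and the fingers below 0.05 N))), for 0.2 s.
At the end, for the whole second after the job is handed in: The 100 g and 50 g weights rest on the empty pan (centres within 70 mm of the pan's centre, under 20 mm above it), the beam is still and level within 0.035 rad, the packet is on its pan (within 50 mm of its centre), the 20 g weight within 30 mm of its start (horizontal distance between each of w100_center, w50_center and pan_empty_top below 0.07 m and z of w100_center in the frame of pan_empty_top between 0 and 0.02 m and z of w50_center in the frame of pan_empty_top between 0 and 0.02 m and value of joint beam between -0.035 and 0.035 rad and velocity of joint beam between -0.05 and 0.05 rad/s and horizontal distance between packet_center and pan_goods_top below 0.05 m and z of packet_center in the frame of pan_goods_top between 0 and 0.03 m and distance of w20_center from where it was at the start of the episode below 0.03 m); the robot touches nothing.
It fails at once if a weight is banged or pressed hard onto the pan (over 25 N) (contact force between any of w100, w50 and pan_empty above 25 N).
It fails at once if the packet is shoved or knocked off the middle of its pan (horizontal distance between packet_center and pan_goods_top above 0.05 m).
It fails at once if the jar between tray and balance is pushed over 30 mm or tipped (distance of jar_mid from where it was at the start of the episode above 0.03 m or angle between jar_mid's own z axis and vertical above 0.35 rad).
It also fails if it takes over 72 s, if anything falls off the work surface, if the arm or the gripper's body presses on something with over 40 N, if the wrist force passes 120 N, or if a joint passes its speed limit or range.

## Working session

There is one attempt and no reset: what is moved stays moved. The work goes in short steps, Python scripts to look and compute and a tool call to move; the robot and the scene stay as the last step left them, time stands still between calls to the robot, and variables do not carry over. Pictures are saved under pics/ and viewed, about 8 in all and at most 12, crops included, and the job is handed in when it is done.

Besides the shell and the picture viewer there is one more tool, called after "Emit:" as name([rows], argument=value, ...), one row to a line, values as JSON. play_rows: Moves the arm, as the interface text tells. Shift numbers are shares of 0.2 m and turn numbers shares of 90 degrees, none past 1 either way. Its arguments: {"type":"object","properties":{"motion":{"type":"array","items":{"type":"array","items":{"type":"number"}}},"squeeze":{"type":"number"}},"required":["motion"]}

```bash
mkdir -p pics
cat > h.py <<'E'
import numpy as np, cv2
from scipy.spatial.transform import Rotation as Ro
from bench import r, eyes, job
def shot(n): return eyes.camera(n)
def save(c,f): cv2.imwrite('pics/'+f,c['image'][:,:,::-1])
def tri(obs):
    A=[];b=[]
    for c,xy in obs:
        P=c['mtx']@np.c_[c['R'],c['t']]
        for i in (0,1):
            row=xy[i]*P[2]-P[i]; row=row/np.linalg.norm(row[:3]);A.append(row[:3]);b.append(-row[3])
    return np.linalg.lstsq(np.array(A),np.array(b),rcond=None)[0]
def onz(c,xy,z):
    o=-c['R'].T@c['t']; d=c['R'].T@np.linalg.solve(c['mtx'],[xy[0],xy[1],1]); return o+d*(z-o[2])/d[2]
def proj(c,X):
    p=c['mtx']@(c['R']@np.array(X)+c['t']); return p[:2]/p[2]
E
python3 - <<'E'
from h import *
s=r.read_state(); print(s['ee_pos'],s['eef_rot'],s['width'],s['time'])
cs={n:shot(n) for n in('scene','side','wrist')}
for n,c in cs.items():
    save(c,n+'0.png'); print(n,(-c['R'].T@c['t']).round(3), c['R'][2].round(2))
    for l in ['w100_center','w50_center','w20_center','tray','shelf_front','balance','pan_empty_top','pan_goods_top','packet_center','jar_mid']:
        d=eyes.landmark_of(c,l); print(l,[(np.round(x['xy']).astype(int).tolist(),round(x['p'],2)) for x in d[:4]])
img=np.vstack([np.hstack([cs['scene']['image'],cs['side']['image']])])
E
```

```text
[ 0.1712592  -0.6006588   0.22175375] [ 9.90369313e-01  1.38448920e-01 -1.40407445e-04 -7.07775759e-04] 0.0872089229196639 0.0
scene [1.395 0.255 1.233] [-0.59 -0.19 -0.79]
w100_center [([258, 180], 0.66), ([203, 259], 0.59), ([192, 157], 0.54), ([232, 174], 0.45)]
w50_center []
w20_center []
tray [([206, 206], 0.89)]
shelf_front [([198, 179], 0.79)]
balance [([371, 250], 0.63)]
pan_empty_top [([342, 215], 0.97)]
pan_goods_top [([418, 251], 0.57)]
packet_center [([422, 243], 0.64)]
jar_mid [([276, 254], 0.75)]
side [ 0.366 -0.74   0.713] [ 0.22  0.75 -0.62]
w100_center [([295, 310], 0.98), ([232, 412], 0.91), ([209, 301], 0.85), ([220, 342], 0.74)]
w50_center [([301, 358], 0.57)]
w20_center [([296, 280], 0.42)]
tray [([294, 328], 0.77)]
shelf_front [([308, 285], 0.59)]
balance [([243, 190], 0.59)]
pan_empty_top [([244, 180], 0.9)]
pan_goods_top [([241, 144], 0.8)]
packet_center [([240, 140], 0.94), ([303, 357], 0.59)]
jar_mid [([307, 241], 0.55)]
wrist [ 0.252 -0.577  0.385] [-0.29 -0.08 -0.95]
w100_center []
w50_center []
w20_center []
tray []
shelf_front []
balance []
pan_empty_top []
pan_goods_top []
packet_center []
jar_mid []
```

View pics/scene0.png

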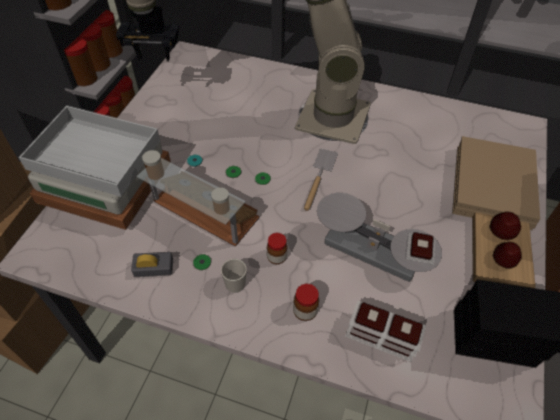

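View pics/side0.png

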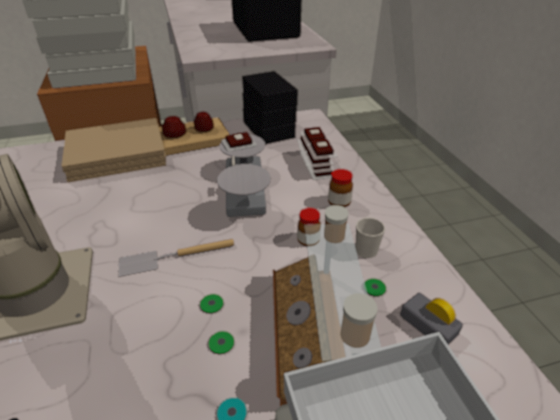

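The scene shows the tray on the left (about 206,206), the balance at about (371,250) and the jar at about (276,254). In the side view three discs lie on the cork: small at about (295,280), large at about (298,312), medium at about (302,357). The green and turquoise rings on the counter are the look-alikes.

Run:
```python
from h import *
a=shot('scene');b=shot('side')
T={}
for l in ['tray','shelf_front','balance','pan_empty_top','pan_goods_top','packet_center','jar_mid']:
    x=eyes.landmark_of(a,l)[0]['xy'];y=eyes.landmark_of(b,l)[0]['xy']
    X=tri([(a,x),(b,y)]); T[l]=X
    print(l,X.round(3),'res',(proj(a,X)-x).round(1),(proj(b,X)-y).round(1))
for p in [(295,280),(295,310),(301,357)]:
    print(onz(b,p,.053).round(3))
d=T['balance'];print('dirs',(T['pan_goods_top']-T['pan_empty_top']).round(3))
c=b['image'][240:400,230:370];cv2.imwrite('pics/sc.png',cv2.resize(c[:,:,::-1],None,fx=5,fy=5,interpolation=cv2.INTER_CUBIC)[:, :])
c=cv2.resize(c[:,:,::-1],(525,600),interpolation=cv2.INTER_CUBIC);cv2.imwrite('pics/sc.png',c)
```

```text
tray [ 0.538 -0.255 -0.001] res [ 1.1 -0.7] [1.8 1. ]
shelf_front [ 0.555 -0.271  0.146] res [ 0.3 -0.2] [0.5 0.3]
balance [0.538 0.264 0.002] res [-0.7  0.7] [-0.7 -0.5]
pan_empty_top [0.523 0.158 0.11 ] res [ 0.2 -0.2] [0.3 0.2]
pan_goods_top [ 0.496  0.154 -0.283] res [-84.7  28.8] [-58.4 -76.6]
packet_center [0.545 0.376 0.108] res [-1.3  1.4] [-1.3 -1. ]
jar_mid [ 0.648  0.003 -0.002] res [-1.2  0.9] [-1.4 -0.8]
[ 0.557 -0.171  0.053]
[ 0.534 -0.247  0.053]
[ 0.513 -0.35   0.053]
dirs [-0.028 -0.004 -0.393]
```

View pics/sc.png

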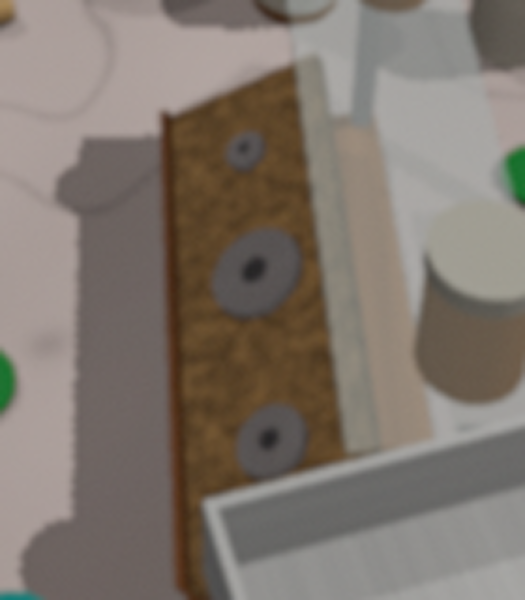

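Run:
```python
from h import *
a=shot('scene');b=shot('side')
print('rim',tri([(a,(160,128)),(b,(285,375))]).round(3),tri([(a,(132,180)),(b,(445,335))]).round(3))
D=[onz(b,p,.053) for p in [(295.3,280),(298.3,312.3),(302.3,357)]]
for d in D: print(d.round(4))
v=D[0]-D[2];print('yaw',np.degrees(np.arctan2(-v[0],v[1])),np.linalg.norm(v))
for c in (a,b):
    for l in ('jar_mid','balance','tray'):
        for x in eyes.regions_of(c,l)[:2]: print(l,round(x['p'],2),np.round(x['xy']))
print(onz(a,(418,251),.091),onz(b,(241,144),.091))
# small jar cap corners/ tray front-lower corners: crop (165,115),(180,590)
for p in [(165,115),(180,590)]: print('lip',onz(b,(230+p[0]/3.75,240+p[1]/3.75),.03).round(3))
print('balpan',onz(b,(244,180),.119),onz(a,(342,215),.119))
```

```text
rim [ 0.448 -0.446  0.191] [ 0.677 -0.439  0.194]
[ 0.5581 -0.1709  0.053 ]
[ 0.5382 -0.254   0.053 ]
[ 0.5149 -0.3502  0.053 ]
yaw -13.544941571858114 0.18438659207310792
jar_mid 0.73 [274. 249.]
jar_mid 0.24 [404. 257.]
balance 0.63 [362. 238.]
tray 0.81 [197. 203.]
tray 0.32 [363. 241.]
jar_mid 0.65 [305. 224.]
balance 0.64 [246. 179.]
tray 0.59 [323. 299.]
[0.55755732 0.38404782 0.091     ] [0.5539636  0.37653777 0.091     ]
lip [ 0.527 -0.111  0.03 ]
lip [ 0.456 -0.398  0.03 ]
balpan [0.51489274 0.137855   0.119     ] [0.52693848 0.15837967 0.119     ]
```

```bash
cat >> h.py <<'E'
yaw=np.radians(-13.6)
TX=np.array([np.cos(yaw),np.sin(yaw),0]);TY=np.array([-np.sin(yaw),np.cos(yaw),0]);Z=np.array([0,0,1.])
N=-.5*TX+np.cos(np.pi/6)*Z
RT=np.c_[np.cross(-TY,-N),-TY,-N]      # square to the slope
def to(pos,R,s=None):
    s=s or r.read_state(); C=Ro.from_quat(s['eef_rot'])
    d=C.inv().apply(np.array(pos)-s['ee_pos'])/.2; w=(C.inv()*Ro.from_matrix(R)).as_rotvec()/(np.pi/2)
    print('row',d.round(3).tolist(),w.round(3).tolist())
E
python3 - <<'E'
from h import *
print(RT.round(2)); D=np.array([.538,-.254,.053]); to(D+.15*N,RT); to([.34,-.30,.26],RT)
E
```

```text
[[ 0.84 -0.24  0.49]
 [-0.2  -0.97 -0.12]
 [ 0.5  -0.   -0.87]]
row [1.912, -1.351, 0.198] [-0.086, 0.326, 0.32]
row [1.223, -1.216, -0.187] [-0.086, 0.326, 0.32]
```

Emit:
play_rows([
  [0.3,-0.3,-0.1,-0.02,0.08,0.08,100],
  [0.5,-0.6,-0.15,-0.04,0.16,0.16,100],
  [0.8,-0.9,-0.15,-0.06,0.24,0.24,100],
  [0.9,-1,-0.15,-0.08,0.32,0.32,100],
  [0.9,-1,-0.15,-0.086,0.326,0.32,85],
], squeeze=15)

```text
time: 3.48
ee_pos: [0.2891, -0.3559, 0.2511]
eef_rot: [0.959, -0.115, 0.257, 0.03]
ft_force: [-0.7, 0.2, 1.0]
width: 0.083
```

Run:
```python
from h import *
D=np.array([.538,-.254,.053]); to(D+.13*N-.02*TX,RT); print(r.read_state()['time'])
```

```text
row [0.36, -0.788, 0.703] [-0.0, -0.0, -0.001]
3.475
```

Emit:
play_rows([
  [0.1,-0.2,0.18,0,0,0,85],
  [0.2,-0.4,0.36,0,0,0,80],
  [0.3,-0.6,0.54,0,0,0,75],
  [0.36,-0.788,0.703,0,0,0,75],
  [0.36,-0.788,0.703,0,0,0,75],
])

```text
time: 4.1
ee_pos: [0.4569, -0.2339, 0.1654]
eef_rot: [0.96, -0.111, 0.256, 0.03]
ft_force: [-0.6, 0.5, 0.4]
width: 0.0655
```

Run:
```python
from h import *
c=shot('wrist'); save(c,'w1.png'); print((-c['R'].T@c['t']).round(3))
for l in ('w100_center','w50_center','w20_center'):
    print(l,[(np.round(x['xy'],1).tolist(),round(x['p'],2)) for x in eyes.landmark_of(c,l)[:4]])
    for x in eyes.regions_of(c,l)[:3]:
        v,u=np.where(x['region']); print(' reg',round(x['p'],2),u.min(),u.max(),v.min(),v.max())
for d in [[.5581,-.1709,.053],[.5382,-.254,.053],[.5149,-.3502,.053]]: print(proj(c,d).round(1))
```

```text
[ 0.449 -0.232  0.349]
w100_center [([210.7, 361.2], 0.87), ([303.6, 330.5], 0.77)]
 reg 0.88 280 328 313 343
 reg 0.79 254 304 154 203
 reg 0.59 186 226 334 357
w50_center [([378.1, 179.4], 0.68)]
 reg 0.6 360 396 163 196
w20_center [([195.5, 178.0], 0.96)]
 reg 0.55 182 205 168 190
[195.7 177.4]
[279.8 177.8]
[377.2 178.4]
```

View pics/w1.png

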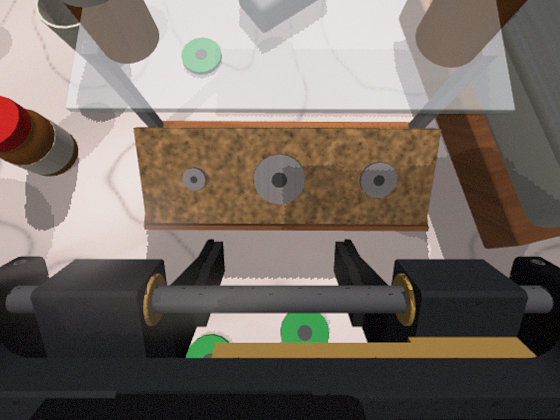

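The wrist view shows the three discs at (194,179), (279,179) and (378,180), matching the predicted positions to within 1 or 2 px. I'm descending on the 100 g disc.

Run:
```python
from h import *
D=np.array([.538,-.254,.053]); to(D+.04*N,RT);to(D-.001*N,RT)
```

```text
row [0.078, -0.022, 0.505] [0.001, -0.001, -0.0]
row [0.078, -0.022, 0.71] [0.001, -0.001, -0.0]
```

Emit:
play_rows([
  [0.078,-0.022,0.25,0,0,0,75],
  [0.078,-0.022,0.5,0,0,0,75],
  [0.078,-0.022,0.6,0,0,0,75],
  [0.078,-0.022,0.67,0,0,0,75],
  [0.078,-0.022,0.7,0,0,0,75],
])

```text
time: 5.08
ee_pos: [0.5376, -0.2531, 0.0526]
eef_rot: [0.959, -0.115, 0.257, 0.031]
ft_force: [-1.0, -0.7, 0.2]
width: 0.0654
```

Run:
```python
from h import *
D=np.array([.538,-.254,.053]);to(D-.001*N,RT); print(r.read_state()['ft_force'])
```

```text
row [0.004, 0.004, 0.005] [0.0, 0.0, -0.0]
[-0.99980198 -0.65205371  0.15474283]
```

Close, let it settle, then lift off along the slope normal.

Emit:
play_rows([
  [0.002,0.002,0.004,0,0,0,45],
  [0.002,0.002,0.004,0,0,0,30],
  [0.002,0.002,0.004,0,0,0,30],
  [0.002,0.002,0.004,0,0,0,30],
  [0.002,0.002,-0.05,0,0,0,30],
], squeeze=20)

```text
time: 5.7
ee_pos: [0.5329, -0.2516, 0.0619]
eef_rot: [0.959, -0.114, 0.257, 0.03]
ft_force: [-0.0, 0.2, -0.6]
width: 0.051
```

Emit:
play_rows([
  [0,0,-0.15,0,0,0,30],
  [0,0,-0.35,0,0,0,30],
  [-0.05,0,-0.55,0,0,0,30],
  [-0.15,0,-0.75,0,0,0,30],
  [-0.25,0,-0.95,0,0,0,30],
])

```text
time: 6.32
ee_pos: [0.3976, -0.219, 0.2027]
eef_rot: [0.959, -0.114, 0.258, 0.031]
ft_force: [0.5, -1.2, -1.4]
width: 0.0507
```

```bash
python3 - <<'E'
from h import *
b=shot('side');a=shot('scene');save(b,'s2.png')
X=tri([(a,eyes.landmark_of(a,'pan_empty_top')[0]['xy']),(b,eyes.landmark_of(b,'pan_empty_top')[0]['xy'])]);print(X)
def ell(c,p):
    for x in p: print(x)
# pan region centroid
for c,n in((a,'a'),(b,'b')):
  for x in eyes.regions_of(c,'pan_empty_top')[:2]:
    cn=max(cv2.findContours(x['region'].astype('uint8'),0,1)[0],key=len); e=cv2.fitEllipse(cn)
    print(n,round(x['p'],2),np.round(e[0],1),np.round(e[1],1),onz(c,e[0],.119).round(3))
w=shot('wrist');save(w,'w2.png')
J=[ (c,eyes.landmark_of(c,'jar_mid')[0]['xy']) for c in (a,b)];print('jar',tri(J).round(3))
E
python3 -c "
import cv2,numpy as np
a=cv2.imread('pics/s2.png');b=cv2.imread('pics/w2.png')
cv2.imwrite('pics/m2.png',np.hstack([cv2.resize(a,(400,300)),cv2.resize(b,(400,300))]))"
```

```text
[0.5159415  0.15610916 0.11395314]
a 0.86 [341.  211.8] [39.  49.6] [0.517 0.153 0.119]
b 0.92 [243.7 178.9] [30.  51.7] [0.515 0.143 0.119]
jar [ 0.641 -0.001 -0.01 ]
```

View pics/m2.png

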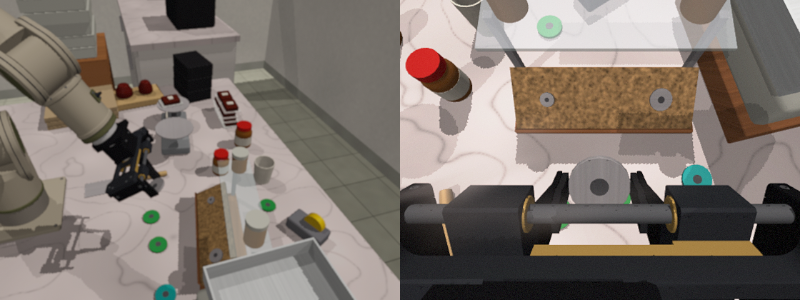

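Held (width 51 mm); the pan centre is at about (0.518,0.15). I'll carry it over with the tool vertical.

```bash
cat >> h.py <<'E'
q=np.radians(-8)
BX=np.array([np.cos(q),np.sin(q),0]);BY=np.array([-np.sin(q),np.cos(q),0])
RD=np.c_[BX,-BY,-Z]
PAN=np.array([.518,.151,.119])
E
python3 - <<'E'
from h import *
to([.46,-.03,.22],RD); to(PAN+.027*BX+.08*Z,RD)
E
```

```text
row [0.112, -0.991, -0.044] [0.015, -0.332, -0.06]
row [0.237, -1.951, 0.15] [0.015, -0.332, -0.06]
```

Emit:
play_rows([
  [0.02,-0.2,-0.05,0,-0.08,-0.015,30],
  [0.05,-0.4,-0.05,0.01,-0.16,-0.03,30],
  [0.08,-0.65,-0.05,0.01,-0.25,-0.045,30],
  [0.11,-0.9,-0.045,0.015,-0.332,-0.06,30],
  [0.112,-0.99,-0.044,0.015,-0.332,-0.06,30],
])

```text
time: 7.4
ee_pos: [0.4605, -0.0303, 0.2208]
eef_rot: [0.997, -0.071, 0.001, 0.0]
ft_force: [-0.5, 0.9, -2.1]
width: 0.0505
```

Run:
```python
from h import *
to(PAN+.027*BX+.03*Z,RD)
```

```text
row [0.29, -0.939, 0.359] [0.0, -0.001, -0.002]
```

Emit:
play_rows([
  [0.07,-0.23,0,0,0,0,30],
  [0.14,-0.47,0,0,0,0,30],
  [0.22,-0.7,0.06,0,0,0,30],
  [0.29,-0.92,0.2,0,0,0,30],
  [0.29,-0.94,0.3,0,0,0,30],
])

```text
time: 8.02
ee_pos: [0.5429, 0.1537, 0.158]
eef_rot: [0.998, -0.066, -0.001, -0.001]
ft_force: [0.6, -0.6, 0.1]
width: 0.0508
```

Run:
```python
from h import *
w=shot('wrist');save(w,'w3.png'); to(PAN+.027*BX,RD)
print(proj(w,PAN), proj(w,PAN+.07*BX),proj(w,PAN+.07*BY),proj(w,PAN-.07*BY),[(x['xy'],x['p']) for x in eyes.landmark_of(w,'pan_empty_top')[:2]])
```

```text
row [0.017, 0.017, 0.183] [0.0, 0.003, 0.003]
[287.18029596 260.63365116] [288.76173167 167.42060595] [192.92962403 260.01782317] [381.36211839 261.24902929] []
```

View pics/w3.png

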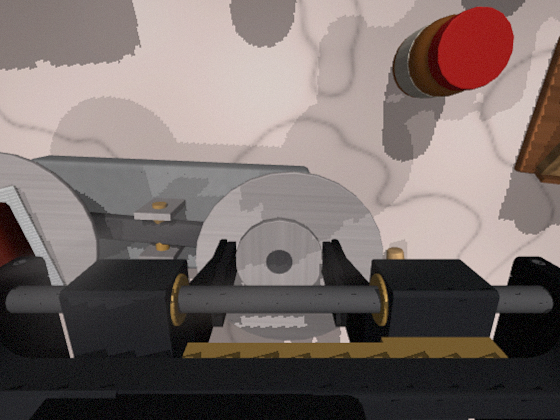

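The wrist view shows the disc at (280,262) held over the pan, whose centre is near (290,264). The pan edges are at columns 197 and 383. I'm lowering it slowly.

Emit:
play_rows([
  [0,0.02,0.06,0,0,0,30],
  [0,0.02,0.11,0,0,0,30],
  [0,0.02,0.14,0,0,0,30],
  [0,0.02,0.15,0,0,0,30],
  [0,0.02,0.16,0,0,0,30],
])

```text
time: 8.75
ee_pos: [0.5434, 0.1432, 0.1284]
eef_rot: [0.998, -0.07, 0.001, 0.001]
ft_force: [-0.6, -0.0, -1.5]
width: 0.0506
```

Emit:
play_rows([
  [0,0,0.005,0,0,0,30],
  [0,0,0.01,0,0,0,30],
  [0,0,0.015,0,0,0,30],
  [0,0,0.018,0,0,0,30],
  [0,0,0.018,0,0,0,30],
])

```text
time: 9.38
ee_pos: [0.5432, 0.1433, 0.1246]
eef_rot: [0.998, -0.07, 0.001, 0.001]
ft_force: [-0.7, 0.3, -1.1]
width: 0.0506
```

Run:
```python
from h import *
b=shot('side');save(b,'s4.png')
c=b['image'][130:240,190:310];cv2.imwrite('pics/s4c.png',cv2.resize(c[:,:,::-1],(654,600),interpolation=cv2.INTER_CUBIC))
```

```text
(no output)
```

View pics/s4c.png

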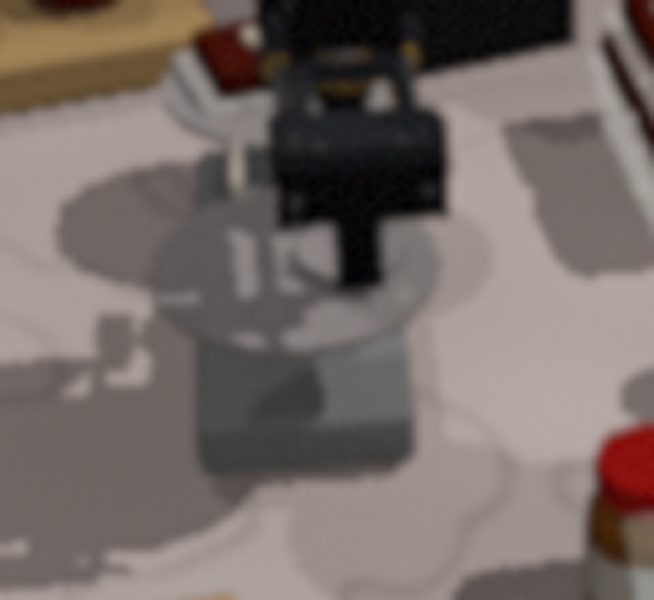

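The crop shows the gripper just above the pan, with no visible contact. I'll lower another 6 mm (the pan yields at under 2 N), then release.

Emit:
play_rows([
  [0,0,0.01,0,0,0,30],
  [0,0,0.018,0,0,0,30],
  [0,0,0.024,0,0,0,30],
  [0,0,0.03,0,0,0,30],
  [0,0,0.03,0,0,0,30],
])

```text
time: 10.05
ee_pos: [0.5433, 0.1432, 0.1185]
eef_rot: [0.998, -0.07, 0.001, 0.001]
ft_force: [-0.5, -1.2, 0.2]
width: 0.0504
```

Emit:
play_rows([
  [0,0,0,0,0,0,62],
  [0,0,0,0,0,0,70],
  [0,0,0,0,0,0,75],
  [0,0,0,0,0,0,75],
  [0,0,-0.05,0,0,0,75],
])

```text
time: 10.68
ee_pos: [0.5428, 0.1432, 0.1284]
eef_rot: [0.998, -0.07, 0.0, 0.001]
ft_force: [0.0, 0.4, 0.0]
width: 0.0654
```

Emit:
play_rows([
  [0,0,-0.05,0,0,0,75],
  [0,0,-0.15,0,0,0,75],
  [0,0,-0.3,0,0,0,75],
  [0,0,-0.45,0,0,0,75],
  [0,0,-0.5,0,0,0,75],
])

```text
time: 11.3
ee_pos: [0.5437, 0.1441, 0.2313]
eef_rot: [0.998, -0.07, 0.002, 0.001]
ft_force: [0.2, 0.4, 0.4]
width: 0.0651
```

Run:
```python
from h import *
w=shot('wrist');save(w,'w5.png')
D=np.array([.5149,-.3502,.053])
to([.42,-.03,.23],RD)
```

```text
row [-0.49, 0.949, 0.005] [0.001, -0.003, -0.001]
```

View pics/w5.png

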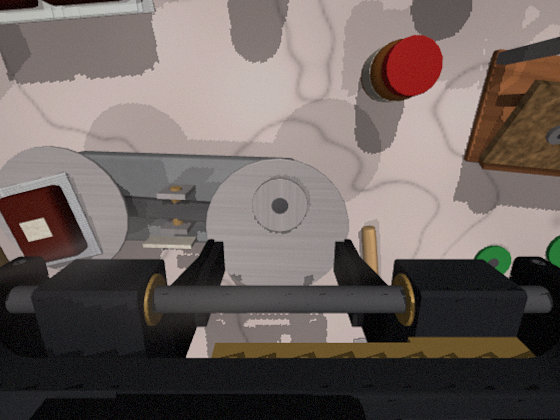

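The 100 g disc lies on the pan at (279,206), and the pan centre is at about (278,229). The packet is in place and the jar is standing. Next is the 50 g disc. The crate rim (y≈−0.44) leaves almost no room for the gripper body, so I'll approach with a 12 mm offset and a 3° lean away from it.

Emit:
play_rows([
  [-0.12,0.23,0,0,0,0,83],
  [-0.24,0.46,0,0,0,0,83],
  [-0.36,0.7,0,0,0,0,83],
  [-0.49,0.93,0,0,0,0,83],
  [-0.49,0.95,0,0,0,0,83],
])

```text
time: 11.98
ee_pos: [0.4183, -0.0322, 0.2283]
eef_rot: [0.997, -0.071, 0.001, 0.002]
ft_force: [0.4, -0.5, -1.7]
width: 0.0723
```

```bash
cat >> h.py <<'E'
L=np.radians(3)
RL=np.c_[RT[:,0], -TY*np.cos(L)+N*np.sin(L), -N*np.cos(L)-TY*np.sin(L)]
D50=np.array([.5149,-.3502,.053])
E
python3 - <<'E'
from h import *
print(np.linalg.det(RL)); T=D50+.012*TY
to(T-.13*RL[:,2]-.03*TX,RL); to(T-.17*RL[:,2]-.03*TX+.03*TY,RL)
E
```

```text
1.0
row [0.239, 1.366, 0.319] [-0.047, 0.33, 0.068]
row [0.156, 1.197, 0.145] [-0.047, 0.33, 0.068]
```

Emit:
play_rows([
  [0.03,0.24,0.02,-0.01,0.08,0.015,83],
  [0.06,0.48,0.04,-0.02,0.16,0.03,83],
  [0.1,0.72,0.06,-0.03,0.24,0.045,83],
  [0.13,0.95,0.08,-0.047,0.33,0.068,83],
  [0.13,1,0.1,-0.047,0.33,0.068,83],
])

```text
time: 12.6
ee_pos: [0.4144, -0.2338, 0.2072]
eef_rot: [0.958, -0.122, 0.253, 0.055]
ft_force: [0.4, 0.5, -0.1]
width: 0.0724
```

Run:
```python
from h import *
T=D50+.012*TY; to(T-.13*RL[:,2]-.02*TX,RL)
w=shot('wrist');save(w,'w6.png')
print(proj(w,D50),proj(w,[.5581,-.1709,.053]))
for l in ('w100_center','w50_center'):
    print([(np.round(x['xy'],1).tolist(),round(x['p'],2)) for x in eyes.landmark_of(w,l)[:3]])
```

```text
row [0.071, 0.338, 0.299] [0.0, 0.001, -0.002]
[344.93258568 153.95259503] [188.30919777 155.6576374 ]
[([203.0, 315.6], 0.84), ([396.2, 260.8], 0.65), ([184.8, 155.8], 0.4)]
[([345.1, 155.8], 0.87)]
```

View pics/w6.png

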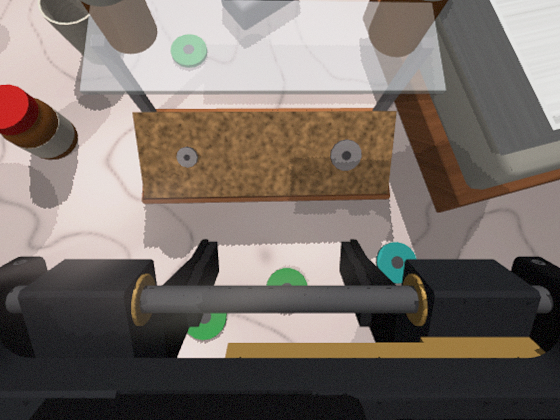

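The discs are at (346,155) for the 50 g and (187,157) for the 20 g, as predicted. The crate rim's near corner is at about (470,190).

Emit:
play_rows([
  [0.03,0.1,0.1,0,0,0,83],
  [0.05,0.2,0.2,0,0,0,83],
  [0.07,0.3,0.27,0,0,0,83],
  [0.071,0.338,0.299,0,0,0,83],
  [0.071,0.338,0.299,0,0,0,83],
])

```text
time: 13.38
ee_pos: [0.4403, -0.31, 0.1678]
eef_rot: [0.958, -0.12, 0.254, 0.055]
ft_force: [-0.8, 0.6, 0.7]
width: 0.0721
```

Run:
```python
from h import *
T=D50+.012*TY; to(T,RL)
w=shot('wrist'); print('rim px',proj(w,[.448,-.446,.191]),'disc',proj(w,D50)); 
c=w['image'][60:330,250:560];cv2.imwrite('pics/w7.png',c[:,:,::-1])
s=r.read_state(); Rm=Ro.from_quat(s['eef_rot']).as_matrix()
for sx in(-1,1):   # body corner at final pose, -y end
    print((T+Rm@[sx*.0375,.095,-.07]).round(3))
```

```text
row [0.069, 0.013, 0.703] [-0.001, 0.0, 0.001]
rim px [507.87464683 179.25209008] disc [293.00875186 179.94627897]
[ 0.429 -0.411  0.099]
[ 0.492 -0.426  0.137]
```

View pics/w7.png

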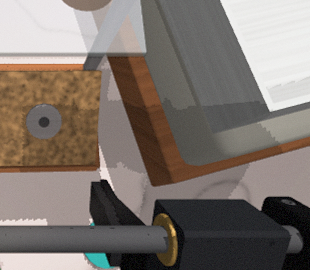

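Run:
```python
from h import *
w=shot('wrist')
for z in (.02,.05,.08,.11): print(z,onz(w,(403,245),z).round(3))
a=shot('scene')
for z in (0,.03,.06,.09,.12,.15,.19): print(z,proj(a,[.677,-.439,z]).round(1),proj(a,[.71,-.43,z]).round(1))
cv2.imwrite('pics/c8.png',cv2.resize(a['image'][100:250,20:200][:,:,::-1],(720,600),interpolation=cv2.INTER_CUBIC))
```

```text
0.02 [ 0.422 -0.454  0.02 ]
0.05 [ 0.423 -0.44   0.05 ]
0.08 [ 0.424 -0.426  0.08 ]
0.11 [ 0.425 -0.412  0.11 ]
0 [136.7 224.5] [134.  233.6]
0.03 [134.6 218.6] [131.8 227.8]
0.06 [132.4 212.6] [129.5 221.8]
0.09 [130.1 206.3] [127.2 215.6]
0.12 [127.7 199.8] [124.7 209.1]
0.15 [125.3 193.1] [122.2 202.5]
0.19 [121.9 183.9] [118.7 193.3]
```

View pics/c8.png

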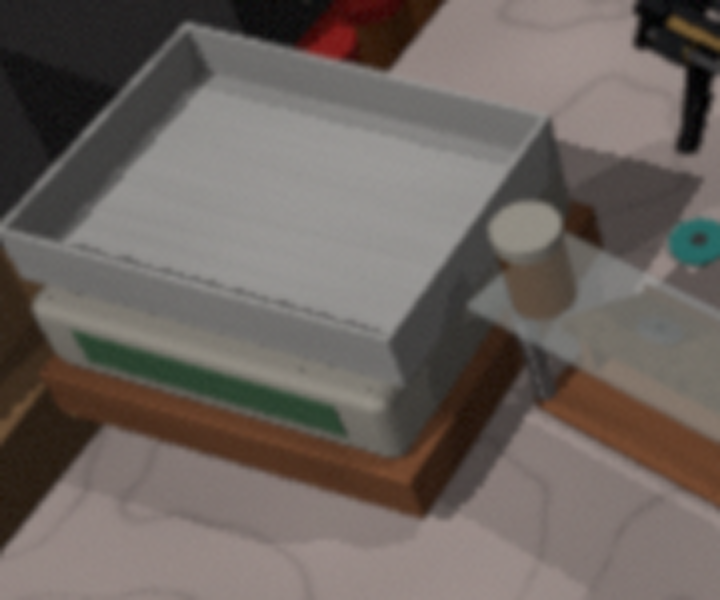

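The neighbour is a crate on a scale on a wooden base about 65 mm high. The gripper body passes 30 mm above the base and about 14 mm from the crate rim, so I'm descending.

Emit:
play_rows([
  [0.069,0.013,0.2,0,0,0,83],
  [0.069,0.013,0.35,0,0,0,83],
  [0.069,0.013,0.5,0,0,0,83],
  [0.069,0.013,0.58,0,0,0,83],
  [0.069,0.013,0.62,0,0,0,83],
])

```text
time: 14.15
ee_pos: [0.5097, -0.3361, 0.0672]
eef_rot: [0.958, -0.12, 0.254, 0.055]
ft_force: [0.6, -0.6, 0.6]
width: 0.0725
```

Run:
```python
from h import *
T=D50+.012*TY; to(T,RL)
```

```text
row [0.001, -0.002, 0.082] [-0.001, 0.0, 0.001]
```

Emit:
play_rows([
  [0,0,0.03,0,0,0,83],
  [0,0,0.06,0,0,0,83],
  [0,0,0.08,0,0,0,83],
  [0,0,0.08,0,0,0,75],
  [0,0,0.08,0,0,0,65],
], squeeze=15)

```text
time: 14.78
ee_pos: [0.517, -0.3394, 0.0538]
eef_rot: [0.958, -0.12, 0.254, 0.056]
ft_force: [0.4, 0.5, -0.1]
width: 0.062
```

Emit:
play_rows([
  [0,0,0,0,0,0,50],
  [0,0,0,0,0,0,35],
  [0,0,0,0,0,0,20],
  [0,0,0,0,0,0,20],
  [0,0,0,0,0,0,20],
])

```text
time: 15.4
ee_pos: [0.517, -0.3401, 0.054]
eef_rot: [0.958, -0.121, 0.254, 0.056]
ft_force: [-4.2, -3.5, 5.1]
width: 0.0357
```

Emit:
play_rows([
  [0,0,-0.04,0,0,0,20],
  [0,0,-0.15,0,0,0,20],
  [0,0,-0.35,0,0,0,20],
  [0,-0.05,-0.6,0,0,0,20],
  [-0.1,-0.15,-0.8,0,0,0,20],
])

```text
time: 16.02
ee_pos: [0.4326, -0.2785, 0.1823]
eef_rot: [0.958, -0.12, 0.255, 0.055]
ft_force: [-0.3, -0.1, -1.0]
width: 0.035
```

Run:
```python
from h import *
w=shot('wrist');save(w,'w9.png');to([.44,-.06,.23],RD)
```

```text
row [-0.061, -1.042, -0.356] [0.052, -0.333, -0.065]
```

View pics/w9.png

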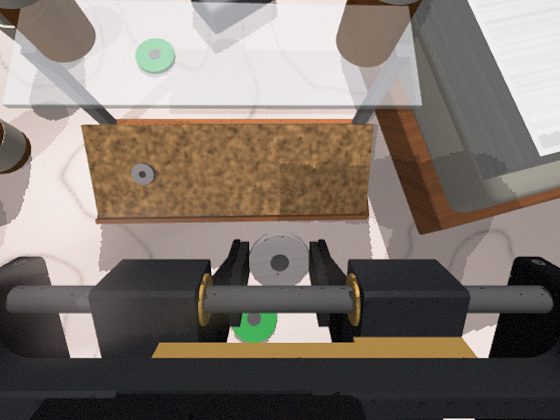

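The 50 g disc is held at (280,260) and the 20 g is untouched in the tray at (143,174). That was the twelfth and last picture I may view, so from here I check by numbers.

Emit:
play_rows([
  [-0.02,-0.2,-0.12,0.01,-0.08,-0.015,20],
  [-0.04,-0.4,-0.24,0.02,-0.16,-0.03,20],
  [-0.06,-0.65,-0.34,0.035,-0.25,-0.045,20],
  [-0.061,-0.9,-0.356,0.052,-0.333,-0.065,20],
  [-0.061,-1,-0.356,0.052,-0.333,-0.065,20],
])

```text
time: 16.7
ee_pos: [0.4415, -0.0674, 0.2275]
eef_rot: [0.998, -0.068, -0.001, -0.007]
ft_force: [-0.1, -1.5, -0.8]
width: 0.0352
```

Run:
```python
from h import *
to([.4915,.150,.17],RD)
```

```text
row [0.102, -1.107, 0.302] [-0.008, 0.002, 0.003]
```

Emit:
play_rows([
  [0.03,-0.25,0,0,0,0,20],
  [0.06,-0.5,0,0,0,0,20],
  [0.08,-0.75,0.05,0,0,0,20],
  [0.1,-0.97,0.12,-0.008,0,0,20],
  [0.1,-1,0.2,-0.008,0,0,20],
])

```text
time: 17.32
ee_pos: [0.487, 0.1285, 0.1881]
eef_rot: [0.998, -0.067, -0.002, 0.002]
ft_force: [-0.5, -1.4, -0.4]
width: 0.0349
```

Run:
```python
from h import *
to([.4915,.150,.125],RD); w=shot('wrist')
for l in ('w100_center','w50_center','pan_empty_top'):
    for x in eyes.regions_of(w,l)[:3]:
        v,u=np.where(x['region']); print(l,round(x['p'],2),u.min(),u.max(),v.min(),v.max())
s=r.read_state(); print('tcp px',proj(w,s['ee_pos']),'100 expected',proj(w,[.543,.143,.122]))
```

```text
row [0.009, -0.111, 0.315] [0.002, 0.002, 0.003]
w100_center 0.82 214 282 117 186
w100_center 0.56 481 525 220 258
w50_center 0.89 249 308 231 285
w50_center 0.54 0 70 90 242
pan_empty_top 0.94 158 335 91 260
tcp px [288.02559509 253.69695957] 100 expected [249.43105806 150.03818904]
```

Emit:
play_rows([
  [0.009,-0.111,0.1,0,0,0,20],
  [0.009,-0.111,0.19,0,0,0,20],
  [0.009,-0.111,0.25,0,0,0,20],
  [0.009,-0.111,0.28,0,0,0,20],
  [0.009,-0.111,0.295,0,0,0,20],
])

```text
time: 18.15
ee_pos: [0.4932, 0.1439, 0.1293]
eef_rot: [0.997, -0.072, -0.001, 0.003]
ft_force: [-0.3, 0.7, 0.5]
width: 0.0353
```

Emit:
play_rows([
  [0,0,0.01,0,0,0,20],
  [0,0,0.02,0,0,0,20],
  [0,0,0.03,0,0,0,20],
  [0,0,0.04,0,0,0,20],
  [0,0,0.05,0,0,0,20],
])

```text
time: 18.77
ee_pos: [0.4931, 0.1445, 0.1192]
eef_rot: [0.997, -0.072, -0.001, 0.003]
ft_force: [0.4, 0.0, -0.3]
width: 0.0351
```

Emit:
play_rows([
  [0,0,0.008,0,0,0,20],
  [0,0,0.016,0,0,0,20],
  [0,0,0.024,0,0,0,20],
  [0,0,0.03,0,0,0,20],
  [0,0,0.03,0,0,0,20],
])

```text
time: 19.4
ee_pos: [0.493, 0.1444, 0.1132]
eef_rot: [0.997, -0.072, -0.001, 0.003]
ft_force: [-0.5, -0.6, 0.3]
width: 0.0357
```

Emit:
play_rows([
  [0,0,0,0,0,0,45],
  [0,0,0,0,0,0,52],
  [0,0,0,0,0,0,58],
  [0,0,0,0,0,0,58],
  [0,0,-0.04,0,0,0,58],
])

```text
time: 20.02
ee_pos: [0.4927, 0.1444, 0.1213]
eef_rot: [0.997, -0.072, -0.002, 0.003]
ft_force: [0.7, 0.2, 0.4]
width: 0.0501
```

Emit:
play_rows([
  [0,0,-0.08,0,0,0,58],
  [0,0,-0.2,0,0,0,58],
  [0,0,-0.4,0,0,0,58],
  [-0.1,0,-0.6,0,0,0,58],
  [-0.25,0,-0.7,0,0,0,58],
])

```text
time: 20.65
ee_pos: [0.4445, 0.1538, 0.2641]
eef_rot: [0.997, -0.071, -0.001, 0.001]
ft_force: [-2.1, -1.6, 1.5]
width: 0.0506
```

```bash
cat > chk.py <<'E'
from h import *
s=r.read_state(); print(s['time'],s['ee_pos'].round(3) if hasattr(s['ee_pos'],'round') else s['ee_pos'])
cs={n:shot(n) for n in('scene','side','wrist')}
for n,c in cs.items():
    for l in ('w100_center','w50_center','w20_center','pan_empty_top','pan_goods_top','packet_center','jar_mid'):
        print(n,l,[(np.round(x['xy']).astype(int).tolist(),round(x['p'],2)) for x in eyes.landmark_of(c,l)[:4]])
for l in ('pan_empty_top','packet_center','jar_mid'):
    o=[(cs[n],eyes.landmark_of(cs[n],l)[0]['xy']) for n in('scene','side') if eyes.landmark_of(cs[n],l)]
    if len(o)==2: print(l,tri(o).round(3))
w=cs['wrist']
for l in ('w100_center','w50_center','pan_empty_top','pan_goods_top'):
    for x in eyes.regions_of(w,l)[:3]:
        v,u=np.where(x['region']); print(l,round(x['p'],2),u.min(),u.max(),v.min(),v.max())
print('exp px 100',proj(w,[.543,.143,.108]),'50',proj(w,[.491,.144,.108]),'20',proj(cs['side'],[.5581,-.1709,.053]))
for z in (.091,.105,.119): print('pan',z,proj(w,[.516,.149,z]).round(1),'goods',proj(w,[.548,.377,z]).round(1))
E
python3 chk.py
```

```text
20.65 [0.444 0.154 0.264]
scene w100_center [([334, 218], 0.66), ([192, 158], 0.64), ([259, 180], 0.61), ([205, 259], 0.52)]
scene w50_center [([197, 180], 0.72), ([342, 206], 0.4)]
scene w20_center []
scene pan_empty_top [([339, 215], 0.86)]
scene pan_goods_top [([417, 248], 0.72)]
scene packet_center [([422, 243], 0.72)]
scene jar_mid [([275, 256], 0.67)]
side w100_center [([254, 179], 0.76), ([217, 340], 0.73), ([212, 304], 0.65), ([310, 284], 0.26)]
side w50_center [([233, 184], 0.56)]
side w20_center []
side pan_empty_top [([245, 183], 0.91), ([309, 240], 0.24)]
side pan_goods_top [([240, 138], 0.87)]
side packet_center [([237, 136], 0.97)]
side jar_mid [([309, 240], 0.89)]
wrist w100_center [([559, 172], 0.97), ([272, 95], 0.9), ([487, 186], 0.61)]
wrist w50_center [([282, 145], 0.77), ([554, 38], 0.21)]
wrist w20_center [([554, 40], 0.96), ([189, 114], 0.22)]
wrist pan_empty_top [([270, 120], 0.82)]
wrist pan_goods_top []
wrist packet_center [([26, 122], 0.97)]
wrist jar_mid []
pan_empty_top [0.518 0.148 0.103]
packet_center [0.545 0.387 0.113]
jar_mid [ 0.648 -0.    -0.002]
w100_center 0.87 538 559 157 192
w100_center 0.85 466 504 170 204
w100_center 0.55 248 300 64 119
w50_center 0.74 262 296 128 162
pan_empty_top 0.96 204 340 46 186
pan_empty_top 0.46 0 86 65 173
pan_goods_top 0.9 0 115 36 181
exp px 100 [274.20420161  90.61681985] 50 [280.54210508 143.63446169] 20 [295.29361595 279.99834381]
pan 0.091 [272.4 119.1] goods [ 55.1 119.6]
pan 0.105 [272.3 119.5] goods [ 45.6 120.1]
pan 0.119 [272.1 120. ] goods [ 35.2 120.6]
```

Emit:
play_rows([
  [-0.1,0,-0.1,0,0,0,58],
  [-0.2,0,-0.2,0,0,0,58],
  [-0.25,0,-0.2,0,0,0,58],
  [-0.25,0,-0.2,0,0,0,58],
  [-0.25,0,-0.2,0,0,0,58],
])

```text
time: 23.28
ee_pos: [0.3948, 0.1597, 0.3013]
eef_rot: [0.997, -0.072, -0.002, 0.003]
ft_force: [-0.4, -0.1, -0.6]
width: 0.0507
```

Run:
```python
from h import *
for k in range(2):
    a=shot('scene');b=shot('side')
    o={}
    for l in ('pan_empty_top','packet_center','pan_goods_top'):
        for c,n in((a,'scene'),(b,'side')):
            x=eyes.regions_of(c,l)
            if x:
                cn=max(cv2.findContours(x[0]['region'].astype('uint8'),0,1)[0],key=len); e=cv2.fitEllipse(cn)
                print(n,l,round(x[0]['p'],2),np.round(e[0],1))
for z in(.091,.105,.119): print(z,'empty',proj(a,[.516,.149,z]).round(1),proj(b,[.516,.149,z]).round(1),'packet',proj(a,[.55,.378,z+.012]).round(1),proj(b,[.55,.378,z+.012]).round(1))
w=shot('wrist'); print('20 exp',proj(w,[.5581,-.1709,.053]),[(x['xy'],x['p']) for x in eyes.landmark_of(w,'w20_center')[:2]])
# dark-grey-on-cork check in side near (295,280)
g0=cv2.imread('pics/side0.png')[270:290,285:306].astype(int);g1=b['image'][270:290,285:306][:,:,::-1].astype(int);print('20 patch diff',abs(g0-g1).mean())
```

```text
scene pan_empty_top 0.85 [340.2 214.9]
side pan_empty_top 0.92 [243.8 183.6]
scene packet_center 0.6 [422.3 244.9]
side packet_center 0.62 [237.8 136.7]
scene pan_goods_top 0.92 [417.3 247.2]
side pan_goods_top 0.69 [241.4 140.7]
scene pan_empty_top 0.57 [340.3 215. ]
side pan_empty_top 0.58 [243.8 183.6]
scene packet_center 0.81 [421.9 244.8]
side packet_center 0.62 [237.2 136.7]
scene pan_goods_top 0.7 [417.2 247. ]
side pan_goods_top 0.67 [241.9 141.4]
0.091 empty [338.7 217.2] [244.2 186.5] packet [417.2 245.8] [239.4 140.5]
0.105 empty [339.2 214.2] [243.8 182.1] packet [418.4 242.9] [239.1 136.4]
0.119 empty [339.7 211.3] [243.5 177.6] packet [419.6 240. ] [238.8 132.2]
20 exp [536.74434799  -4.84187941] []
20 patch diff 12.728571428571428
```

```bash
python3 -c "
from bench import job
print(job.close_job())"
```

```text
the job is handed in; nothing more can be done
None
```

I set the 100 g and 50 g weights side by side on the empty pan, backed the arm away, and handed the job in at about 24 s of the 72 s allowed. No verdict was reported.

**Last checks**
- **Beam:** the weights' pan sank by about 4.7 px in the side view and 3.1 px in the scene view. A full drop to level would be about 4.5 and 3.0 px. The pan held still between two looks, so I take the beam as level to within about 0.02 rad.
- **Weights:** both discs were seen on the pan, about 53 mm apart, so they do not overlap.
- **Packet and jar:** the packet was still on its pan. The jar measured at the same spot as at the start, within a few millimetres.

**Checks that were unsure**
- **20 g weight:** it was last clearly seen in its place after the 50 g was lifted. In the final views the network did not find it in the scene, side or last wrist picture. An image-patch comparison with the first picture was inconclusive (mean difference 13, possibly shadow). Nothing went near it after that.
- **Contact force:** the force sensor showed no clear contact as I lowered the weights, because its noise is about ±1 N. I judged contact by height instead.

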